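# Load a circuit board into the lever-lift test jig

### The arm

A 6-joint arm with a two-finger parallel gripper is mounted at the origin on a cart in front of the work surface, level with it; the furniture and walls round the work are solid. World frame = base frame: x ahead of the robot, y to its left, z up, the work surface at z = 0. Lengths are in mm, angles in rad, forces in N, time in s.
With the tool pointing down it reaches from about 350 to 800 mm from the base axis. Payload 7.3 kg.
Tool frame: the origin (TCP) lies on the centre line of the jaws, within the pads' length; the fingertips stand 19 mm ahead of it and the grasp point (between the pads) is the TCP; z points along the fingers, y is the line along which they close (so a half turn about z gives the same grasp; the last joint's range is limited). The gripper opens to 85 mm and grips with 20 to 120 N. Pads are 22 mm wide; open, the fingers measure 114 mm over their backs; the gripper's body (76 mm by 85 mm) begins 54 mm behind the grasp point. The pads swing forward as they close: fully open they stand 13 mm farther back than shut.
Start: joints at [1.192, 0.342, 1.524, -0, 1.275, -0.146], TCP at [121.103, 510.862, 215.422] pointing down, gripper open.
Joint ranges: [-2.53, 2.53], [-0.77, 2.02], [0.04, 2.7], [-1, 4.14], [0.28, 2.66], [-3.11, 3.11]. Speed limits (rad/s): [2.57, 2.57, 3.14, 3.14, 3.14, 3.14].

### API

Orientations are given as [roll, pitch, yaw] about the fixed x, y, z axes, in that order (R = Rz(yaw) Ry(pitch) Rx(roll)).
In Python, from workcell import r gives the robot as it stands.
- The arm moves only by the tool jog_arm, never from a script. Its argument "targets" is a list of rows, each an object of numbers: "tx", "ty", "tz": the shift along the tool's x, y, z in m; "turn": the turn about the tool's z in rad; "hand": the closure, from -1 (fully open) to 1 (shut). In form: [{"tx": .., "ty": .., "tz": .., "turn": .., "hand": ..}, ...]. A call has exactly 5 rows; each row shifts and turns the commanded pose from where the row before left it, along the tool's axes as they then stand; what a row does not reach is not made up. A row lasts 1/8 s, in which the tool goes at most 62.5 mm and 10.7 degrees, less where a joint would pass 70% of its speed; a pose out of reach is approached as far as the arm can. A call is refused whole if a number of a shift passes 0.0625 or a number of a turn 0.188, either way. A call with a gripper value outside its range is refused whole. The fingers move at their own pace and stop on an object; "grip_force" is the grip in N (left out, the last holds). Time passes only in rows, so rows that do not move let the fingers close, or fill a call up. It gives the time, the measured TCP pose, the force, the opening and the grip force at its end, in the units of the state.
- r.state(): the state, without advancing time (a new reading comes with each control period).
- r.read_camera(name): name is "scene" or "side" or "wrist"; returns a dict with "color" (420x560x3 uint8, blue, green, red), "range_z" (420x560 float32, mm along the optical axis (not along the pixel's ray), 0 where there is no reading), "fx", "fy", "cx", "cy" (pixels), "R" (3x3) and "t" (3): a world point X has camera coordinates R X + t; the wrist camera has in their place "tool_from_camera" (4x4, takes a point from camera to tool coordinates, whose origin is the TCP and whose axes are the flange's). Camera axes: x right, y down, z forward; pixel columns grow to the right and rows downward; lengths in mm; the calibration is good to about 2 mm. A picture is of the moment at which its call begins: read the wrist's pose just before it.
- r.close_job(): hands the job in; it is judged then, once.
Trained networks look in a picture, given as the dict that the camera call returned (one of the last four; its "shot" number tells which), for a name from the list of things; names that differ only in an ending like _2 or _b are one class to them, and where a whole thing is asked for, a point or a joint stands for the part that bears it (a point fixed in the world has none). Each returns a list of dicts, best first, with "p" (0 to 1); they miss things now and then, are a little off and sometimes report something else, mostly with a low value. They report only what shows in the picture. A call takes as long as a camera call.
- r.look_for(picture, label): "xyz" ([x, y, z] in mm, in the coordinates of the camera as it stood for that picture, good to about 4 mm: the middle of the surface that is visible of it).
- r.outline_of(picture, label): "region" (420x560 bool, what is visible of it).
- r.pinpoint(picture, label): "xyz" ([x, y, z] in mm, in the coordinates of the camera as it stood for that picture, good to about 4 mm: a listed point, or the origin of a listed thing).
The state is a dict: "time": time; "q": joint angles; "joint_vel": joint speeds; "joint_efforts": joint torques, N m; "tool_pos": TCP position; "tool_rot": TCP orientation; "ft_force": force on the tool from outside, world axes, zero at the start; "ft_torque": the same for the moment, N m; "finger_gap": opening from 0.0 (shut) to 1.0 (fully open); "gripper_force": force on a finger pad.
Only numpy, scipy, OpenCV 4.12 (cv2) and the standard library are available. Lean on these libraries where they do the work, as an engineer would, in place of code of your own. Each camera call takes 0.05 s, during which the arm holds its last target. There are 200 camera calls.

### The job

Load the circuit board into the test jig on the bench. Press the long arm of the jig's lever down until its catch holds the heavy flap up by itself, push the board along its guide rails fully home against the end stops, then press the catch's release tab down so that the flap comes to rest on the far edge of the board and the lever is up again. Work with the fingertips only: do not pick up the board, do not touch the flap itself, and leave the other things on the bench where they are.

Things in the scene. Friction and masses are not known exactly. Their poses are not given: they have to be found in the camera images.
- jig: Fixed aluminium jig, base plate 270 x 160 x 8 mm. Origin at bench height (z = 0) below the middle of the board's home position; x axis = the way the board is pushed home (from the jig's front to its rear), y = towards the lever's side, z up. The lever lies along x at y = 70 mm, the catch at x = -69 mm and y = 84 to 157 mm, the flap's hinge at x = 125 mm, z = 50 mm, at the rear.
- jig_home (a point): Where the board's origin lies when fully home: (0, 0, 34 mm) in the jig's frame. Black guide rails run along x either side: ledges (z = 34 mm) carry the board, walls to z = 45 mm stand 1 mm beside it. Between the ledges, 60 mm apart, it is open down to the base plate (z = 8 mm), so a finger can reach below board level. The end stops are at x = +67.5 mm in the jig's frame.
- lever (a joint): Steel lever, pivot at x = 25 mm, z = 48 mm in the jig's frame, long arm to the jig's front; its short end lifts a lug of the flap. Rad: 0 = at rest, long arm up; grows as the long end is pressed down, at most 0.345. Past about 0.28 the catch has snapped over a stud on the lever; let go then, it stays at about 0.265. Pressing takes 3 to 12 N at the pad; uncaught, it rises again by itself.
- lever_pad (a point): Middle of the top face of the black rubber finger pad (40 x 28 mm) on the long end of the lever, where to press; at rest 79 mm above the bench, 43 mm when latched, bottoms at about 31 mm; press it to about 35 mm above the bench.
- catch (a joint): Sprung steel catch, hinged along the jig's x beside the lever. Angle in rad: 0 = at rest, grows as its tab is pressed down, end of travel 0.42; by about 0.28 it lets go of the lever. The lever's stud pushes it aside to about 0.27 on its way down. It springs back.
- catch_tab (a point): Middle of the outer half of the top face of the catch's release tab, where to press: ribbed, 32 mm along the jig's x, sticking out from y = 101 to 157 mm; 46 mm above the bench; pressing it 12 to 18 mm straight down (2 to 10 N) lets go of the lever, end of travel about 24 mm. The catch's upright leans out over the inner half of the tab as the tab sinks.
- board: Brown power circuit board, 85 x 135 mm, 4 mm thick at the edges with parts up to 29 mm high on it, 160 g. Origin under its middle; its long side is its y axis, which points to the front of the jig (the jig's -x); it starts in the guides, 40 to 60 mm short of home.
- board_edge (a point): Middle of the board's near short edge, at mid thickness (68 mm from the board's origin along its y, 3 mm up): push here along the jig's x.
- screwdriver_2: Bystander: red-handled screwdriver, 160 mm, lying beside the jig; origin under its middle.
- capacitor: Bystander: blue can capacitor, 35 mm across, 50 mm high, standing; origin under its middle.
- relay_board: Bystander: relay board 60 x 90 x 29 mm; origin under its middle.
- marker_pen: Bystander: marker pen, 135 mm, lying in front of the jig; origin under its middle.
- microscope: Bystander, fixed: stereo microscope on a dark base plate (333 x 250 mm) left of the jig, head and eyepieces to about 480 mm above the bench; the eyepieces lean to the robot's side, about 130 mm from the origin. Origin at bench height at the middle of the base plate. Swing the arm round its front (the robot's side) or well above it.
- flux_jar: Bystander: small white jar, 46 mm across, 36 mm high, standing beside the lever; origin under its middle.
- flap_foot (a point): Foot of the heavy steel flap (1 to 1.5 kg, 100 mm wide), hinged across the jig's rear and held down by its weight: lower end of its contact block, 6 mm along the jig's x, 58 mm wide. 35 mm above the bench when right down without a board (it then stops the board about 10 mm short of home), about 38 mm on the home board, about 57 mm when the catch holds it up. Sinks by itself within a second.

How it is judged:
By the outcome, as a careful person would: the job done as asked, in the order asked, and still so for the second after the job is handed in, with the robot touching nothing.
It also fails if it takes over 58 s, if anything falls off the work surface, if the arm or the gripper's body presses on something with over 40 N, if the wrist force passes 120 N, or if a joint passes its speed limit or range.

## Working session

There is one attempt and no reset: what is moved stays moved. The work goes in short steps, Python scripts to look and compute and a tool call to move; the robot and the scene stay as the last step left them, time stands still between calls to the robot, and variables do not carry over. Pictures are saved under pics/ and viewed, at most 10 in all, crops included, and the job is handed in when it is done.

Besides the shell and the picture viewer there is one more tool, called after "Call:" as name(argument=value, ...), one argument or row to a line, values as JSON. jog_arm: Moves the arm, as the interface text tells. Its arguments: {"type":"object","properties":{"targets":{"type":"array"},"grip_force":{"type":"number"}},"required":["targets"]}

```bash
mkdir -p pics; cat > h.py <<'E'
import numpy as np, cv2
from scipy.spatial.transform import Rotation as Ro
from workcell import r
def toW(p,x,s=None):
    x=np.array(x,float)
    if "R" in p: return np.array(p["R"]).T@(x-np.array(p["t"]))
    T=np.array(p["tool_from_camera"]); x=T[:3,:3]@x+T[:3,3]
    return Ro.from_euler('xyz',s["tool_rot"]).as_matrix()@x+np.array(s["tool_pos"])
def cloud(p,m,s=None):
    v,u=np.nonzero(m&(p["range_z"]>0)); z=p["range_z"][v,u]
    X=np.c_[(u-p["cx"])/p["fx"]*z,(v-p["cy"])/p["fy"]*z,z]
    return np.array([toW(p,x,s) for x in X])
E
python3 - <<'E'
from h import *
s=r.state(); print(s)
for c in ("scene","side"):
    p=r.read_camera(c); cv2.imwrite(f"pics/{c}0.png",p["color"])
    for l in ("jig","jig_home","lever_pad","catch_tab","board","board_edge","flap_foot","microscope","flux_jar","capacitor","relay_board","marker_pen","screwdriver_2"):
        print(c,l,[(round(d["p"],2),toW(p,d["xyz"]).round(0).tolist()) for d in r.pinpoint(p,l)[:2]])
E
```

```text
{'time': 0.0, 'q': array([ 1.19203780e+00,  3.42716018e-01,  1.52501561e+00,  3.30135630e-05,
        1.27542175e+00, -1.46055330e-01]), 'joint_vel': array([-3.29819067e-04,  1.58573421e-03,  1.69405829e-03, -4.17849345e-04,
        1.96331571e-03, -4.45337049e-06]), 'joint_efforts': array([-5.05196185e-04, -4.33676040e+01, -2.46010208e+01, -1.69132195e-04,
        7.81376119e-03,  4.96490486e-05]), 'tool_pos': array([120.9051742 , 510.4463378 , 214.72996125]), 'tool_rot': array([-3.14005314e+00, -2.58374633e-04,  2.90887962e+00]), 'ft_force': array([-0.07684498, -0.38076348, -0.22732541]), 'ft_torque': array([-0.00999685,  0.00346052, -0.00146523]), 'gripper_force': 0.0, 'finger_gap': 1.001052996374271}
scene jig [(0.72, [572.0, -369.0, 2.0])]
scene jig_home [(0.88, [572.0, -369.0, 36.0])]
scene lever_pad [(0.91, [502.0, -253.0, 79.0])]
scene catch_tab [(0.73, [576.0, -211.0, 47.0])]
scene board [(0.85, [529.0, -349.0, 32.0])]
scene board_edge [(0.56, [466.0, -321.0, 38.0])]
scene flap_foot [(0.96, [626.0, -390.0, 34.0])]
scene microscope []
scene flux_jar [(0.81, [630.0, -262.0, 0.0])]
scene capacitor [(0.54, [688.0, -295.0, 3.0])]
scene relay_board [(0.8, [530.0, -546.0, -3.0])]
scene marker_pen [(0.61, [385.0, -382.0, 3.0])]
scene screwdriver_2 [(0.78, [527.0, -466.0, 1.0]), (0.74, [505.0, -254.0, 74.0])]
side jig [(0.82, [571.0, -374.0, -5.0])]
side jig_home [(0.86, [570.0, -365.0, 36.0])]
side lever_pad [(0.79, [497.0, -251.0, 80.0])]
side catch_tab [(0.57, [498.0, -253.0, 81.0])]
side board [(0.89, [531.0, -344.0, 37.0])]
side board_edge []
side flap_foot [(0.7, [625.0, -401.0, 34.0])]
side microscope [(0.33, [570.0, -213.0, 44.0])]
side flux_jar []
side capacitor []
side relay_board [(0.84, [534.0, -547.0, 1.0])]
side marker_pen [(0.78, [387.0, -380.0, 5.0])]
side screwdriver_2 [(0.62, [533.0, -463.0, 3.0])]
```

View pics/scene0.png

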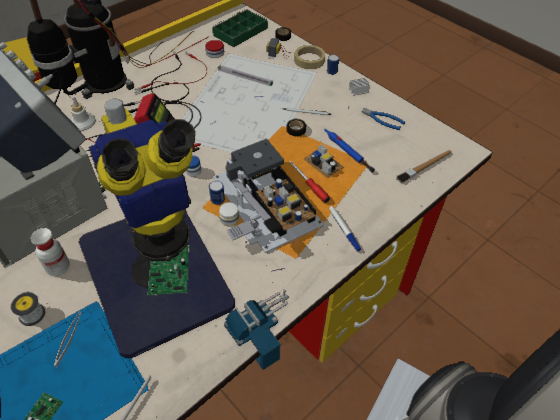

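View pics/side0.png

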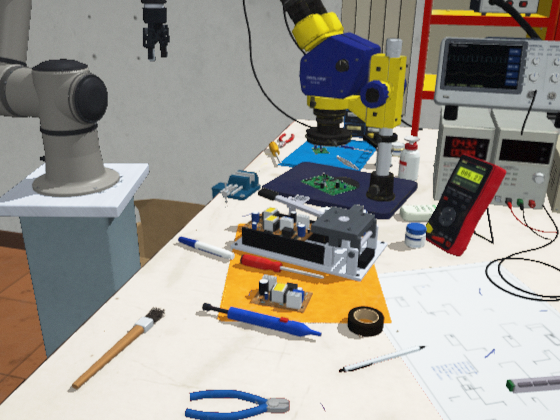

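The scene view shows the jig at about (270,200). Its lever and catch are on the microscope side at about (240,215), the flux jar is at (229,212) and the marker is at (345,230). The side view shows the flap (345,230) down and the board short of home. Next I'll fit the jig's yaw and measure the microscope's extent.

```bash
python3 - <<'E'
from h import *
from scipy.optimize import least_squares
J=np.array([[0,0],[0,0],[-69,143],[0,0],[0,0]],float)
W=np.array([[572,-369],[570,-365],[576,-211],[572,-369],[571,-374]],float)
# pad/edge/foot x along jig unknown: use y offsets only
Y=[((502,-253),70),((497,-251),70),((466,-321),0),((529,-349),0),((531,-344),0),((626,-390),0),((625,-401),0)]
def f(v):
    c,s=np.cos(v[2]),np.sin(v[2]); R=np.array([[c,s],[-s,c]])
    e=((W-v[:2])@R.T-J).ravel().tolist()
    return e+[(R@(np.array(w)-v[:2]))[1]-y for w,y in Y]
o=least_squares(f,[572,-369,-.4],loss="soft_l1",f_scale=4); print(o.x,o.fun.round(1))
p=r.read_camera("scene")
C=cloud(p,np.ones((420,560),bool))
for z in range(0,600,60):
    k=C[(C[:,2]>z+8)&(C[:,2]<z+68)&(C[:,0]>150)&(C[:,0]<900)&(C[:,1]>-220)&(C[:,1]<500)]
    if len(k): print(z,len(k),np.percentile(k,[1,50,99],axis=0)[:,:2].round().tolist())
m=(C[:,2]>200)&(C[:,0]>200)&(C[:,0]<700)&(C[:,1]>-250)&(C[:,1]<400); k=C[m]
for a in np.arange(-20,60,10):
    q=k[abs(np.degrees(np.arctan2(k[:,1],k[:,0]))-a)<5]
    if len(q): print(a,np.hypot(q[:,0],q[:,1]).min().round(), q[:,2].max().round())
E
```

```text
[ 5.71719789e+02 -3.69068691e+02 -4.73952024e-01] [ 0.2  0.2 -3.4  2.8  0.7 -0.4  0.2  0.2  1.6 -4.7  1.5  1.  -5.5 -1.6
  3.7  6.1 -4.1]
0 16521 [[382.0, -197.0], [628.0, -20.0], [894.0, 220.0]]
60 951 [[846.0, -126.0], [873.0, 44.0], [900.0, 75.0]]
120 1820 [[589.0, -126.0], [625.0, -52.0], [900.0, -11.0]]
180 855 [[589.0, -121.0], [614.0, -49.0], [900.0, -12.0]]
240 2513 [[571.0, -196.0], [775.0, -58.0], [899.0, 5.0]]
300 3777 [[571.0, -149.0], [712.0, -61.0], [899.0, 7.0]]
360 2753 [[552.0, -142.0], [608.0, -55.0], [897.0, 25.0]]
420 2170 [[512.0, -72.0], [559.0, 0.0], [597.0, 43.0]]
480 188 [[532.0, -72.0], [550.0, -39.0], [591.0, 33.0]]
-10 511.0 496.0
0 514.0 495.0
```

```bash
cat >> h.py <<'E'
import json
def plan(wps,yaw,n,step=58):
    """wps world xyz; n rows; print rounded rows, world z-down tool"""
    s=r.state(); P=[np.array(s["tool_pos"])]+[np.array(w,float) for w in wps]
    d=np.r_[0,np.cumsum([np.linalg.norm(b-a) for a,b in zip(P,P[1:])])]
    y=s["tool_rot"][2]; dy=(yaw-y+np.pi)%(2*np.pi)-np.pi; cur=P[0].copy(); rows=[]
    for i in range(1,n+1):
        t=d[-1]*i/n; g=np.array([np.interp(t,d,[p[k] for p in P]) for k in range(3)])-cur
        R=Ro.from_euler('xyz',[np.pi,0,y]).as_matrix(); l=(R.T@g/1000).round(3)
        cur=cur+R@l*1000; turn=round(-dy/n,3); y-=turn
        rows.append(dict(tx=l[0],ty=l[1],tz=l[2],turn=turn,hand=1))
    print("len",d[-1],"end",cur.round(1),round(y,3))
    for i in range(0,n,5): print(json.dumps([{k:float(v) for k,v in q.items()} for q in rows[i:i+5]]))
E
python3 -c "
from h import *
plan([(270,320,215),(380,120,215),(400,-80,215),(420,-215,200),(497,-253,170)],1.11,20)"
```

```text
len 899.5569433048541 end [ 497.2 -253.2  170.4] 1.109
[{"tx": -0.035, "ty": -0.028, "tz": 0.0, "turn": 0.09, "hand": 1.0}, {"tx": -0.038, "ty": -0.025, "tz": 0.0, "turn": 0.09, "hand": 1.0}, {"tx": -0.039, "ty": -0.021, "tz": 0.0, "turn": 0.09, "hand": 1.0}, {"tx": -0.042, "ty": -0.018, "tz": 0.0, "turn": 0.09, "hand": 1.0}, {"tx": -0.042, "ty": -0.014, "tz": 0.0, "turn": 0.09, "hand": 1.0}]
[{"tx": -0.043, "ty": -0.014, "tz": 0.0, "turn": 0.09, "hand": 1.0}, {"tx": -0.043, "ty": -0.013, "tz": 0.0, "turn": 0.09, "hand": 1.0}, {"tx": -0.044, "ty": -0.01, "tz": 0.0, "turn": 0.09, "hand": 1.0}, {"tx": -0.045, "ty": -0.005, "tz": 0.0, "turn": 0.09, "hand": 1.0}, {"tx": -0.045, "ty": -0.001, "tz": 0.0, "turn": 0.09, "hand": 1.0}]
[{"tx": -0.043, "ty": -0.007, "tz": 0.0, "turn": 0.09, "hand": 1.0}, {"tx": -0.044, "ty": -0.011, "tz": 0.0, "turn": 0.09, "hand": 1.0}, {"tx": -0.044, "ty": -0.007, "tz": 0.0, "turn": 0.09, "hand": 1.0}, {"tx": -0.045, "ty": -0.003, "tz": 0.0, "turn": 0.09, "hand": 1.0}, {"tx": -0.045, "ty": 0.001, "tz": 0.001, "turn": 0.09, "hand": 1.0}]
[{"tx": -0.044, "ty": 0.007, "tz": 0.005, "turn": 0.09, "hand": 1.0}, {"tx": -0.043, "ty": 0.011, "tz": 0.005, "turn": 0.09, "hand": 1.0}, {"tx": -0.042, "ty": 0.016, "tz": 0.005, "turn": 0.09, "hand": 1.0}, {"tx": -0.007, "ty": 0.041, "tz": 0.015, "turn": 0.09, "hand": 1.0}, {"tx": -0.004, "ty": 0.043, "tz": 0.014, "turn": 0.09, "hand": 1.0}]
```

Call:
jog_arm(
  targets=[
    {"tx":-0.035,"ty":-0.028,"tz":0.0,"turn":0.09,"hand":1.0},
    {"tx":-0.038,"ty":-0.025,"tz":0.0,"turn":0.09,"hand":1.0},
    {"tx":-0.039,"ty":-0.021,"tz":0.0,"turn":0.09,"hand":1.0},
    {"tx":-0.042,"ty":-0.018,"tz":0.0,"turn":0.09,"hand":1.0},
    {"tx":-0.042,"ty":-0.014,"tz":0.0,"turn":0.09,"hand":1.0},
  ],
)

```text
time: 2.08
tool_pos: [260.0, 332.7, 215.6]
tool_rot: [3.141, 0.0, 2.456]
ft_force: [0.2, 0.7, 1.0]
finger_gap: 0.003
gripper_force: 0.0
```

Call:
jog_arm(
  targets=[
    {"tx":-0.043,"ty":-0.014,"tz":0.0,"turn":0.09,"hand":1.0},
    {"tx":-0.043,"ty":-0.013,"tz":0.0,"turn":0.09,"hand":1.0},
    {"tx":-0.044,"ty":-0.01,"tz":0.0,"turn":0.09,"hand":1.0},
    {"tx":-0.045,"ty":-0.005,"tz":0.0,"turn":0.09,"hand":1.0},
    {"tx":-0.045,"ty":-0.001,"tz":0.0,"turn":0.09,"hand":1.0},
  ],
)

```text
time: 2.7
tool_pos: [370.9, 136.3, 215.6]
tool_rot: [3.141, 0.0, 2.006]
ft_force: [0.2, 0.1, -0.0]
finger_gap: 0.0
gripper_force: 0.0
```

Call:
jog_arm(
  targets=[
    {"tx":-0.043,"ty":-0.007,"tz":0.0,"turn":0.09,"hand":1.0},
    {"tx":-0.044,"ty":-0.011,"tz":0.0,"turn":0.09,"hand":1.0},
    {"tx":-0.044,"ty":-0.007,"tz":0.0,"turn":0.09,"hand":1.0},
    {"tx":-0.045,"ty":-0.003,"tz":0.0,"turn":0.09,"hand":1.0},
    {"tx":-0.045,"ty":0.001,"tz":0.001,"turn":0.09,"hand":1.0},
  ],
)

```text
time: 3.32
tool_pos: [400.5, -85.0, 214.6]
tool_rot: [3.141, 0.0, 1.556]
ft_force: [0.6, 0.7, -0.5]
finger_gap: -0.004
gripper_force: 0.0
```

Call:
jog_arm(
  targets=[
    {"tx":-0.044,"ty":0.007,"tz":0.005,"turn":0.09,"hand":1.0},
    {"tx":-0.043,"ty":0.011,"tz":0.005,"turn":0.09,"hand":1.0},
    {"tx":-0.042,"ty":0.016,"tz":0.005,"turn":0.09,"hand":1.0},
    {"tx":-0.007,"ty":0.041,"tz":0.015,"turn":0.09,"hand":1.0},
    {"tx":-0.004,"ty":0.043,"tz":0.014,"turn":0.09,"hand":1.0},
  ],
)

```text
time: 3.95
tool_pos: [498.0, -254.4, 170.1]
tool_rot: [3.141, -0.0, 1.104]
ft_force: [0.4, 0.1, -0.0]
finger_gap: -0.001
gripper_force: 0.0
```

Now a closer look with the wrist camera.

```bash
python3 - <<'E'
from h import *
s=r.state(); p=r.read_camera("wrist"); cv2.imwrite("pics/w1.png",p["color"])
for l in ("jig","jig_home","lever_pad","catch_tab","board_edge","board","flux_jar"):
    print(l,[(round(d["p"],2),toW(p,d["xyz"],s).round(1).tolist()) for d in r.pinpoint(p,l)[:2]])
print(r.state()["q"].round(3))
E
```

```text
jig []
jig_home [(0.52, [504.8, -259.2, 79.9])]
lever_pad [(0.63, [507.1, -258.7, 79.0])]
catch_tab [(0.95, [578.2, -213.5, 48.5])]
board_edge []
board [(0.67, [534.4, -350.0, 33.8])]
flux_jar [(0.73, [633.2, -263.5, 2.2])]
[-0.608  0.438  1.503  0.     1.2   -0.147]
```

View pics/w1.png

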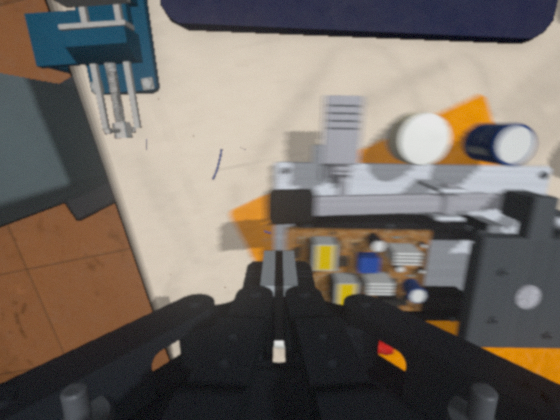

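The wrist view shows the lever pad as a black square at about (292,206), the tab ribs at (343,115) and the lever bar running right. The jig is within about 1° of the image axes.

```bash
python3 - <<'E'
from h import *
s=r.state(); p=r.read_camera("wrist")
R=Ro.from_euler('xyz',s["tool_rot"]).as_matrix()
for n,(u,v) in dict(pad=(292,206),padTL=(275,193),padBR=(309,218),tabtip=(343,100),tab=(343,115),tabL=(326,115),tabR=(360,115),base1=(300,166),base2=(530,169),bedge=(290,272),bedge2=(297,240),pcb=(300,275)).items():
    z=np.median(p["range_z"][v-1:v+2,u-1:u+2])
    w=toW(p,[(u-p["cx"])/p["fx"]*z,(v-p["cy"])/p["fy"]*z,z],s); print(n,w.round(1),"tool",(R.T@(w-s["tool_pos"])).round(1))
E
```

```text
pad [ 507.8 -256.2   78.1] tool [ 1.9 11.4 93.2]
padTL [ 500.6 -240.9   78.7] tool [12.3 -1.9 92.6]
padBR [ 515.4 -271.7   75.4] tool [-8.6 25.2 95.9]
tabtip [ 581.1 -202.6   46. ] tool [ 82.5  53.2 125.3]
tab [ 576.3 -213.2   46.9] tool [ 70.8  53.6 124.5]
tabL [ 564.  -207.1   45.9] tool [ 70.8  39.8 125.4]
tabR [ 589.4 -219.7   44. ] tool [ 70.9  68.2 127.3]
base1 [ 527.  -240.7    7.6] tool [ 24.3  21.7 163.7]
base2 [ 725.7 -342.6    8. ] tool [ 21.5 244.9 163.5]
bedge [ 505.6 -246.3  213.8] tool [  9.7   5.2 -42.5]
bedge2 [ 494.9 -297.1   38.5] tool [-40.5  18.1 132.8]
pcb [ 507.6 -251.9  207.9] tool [  5.6   9.5 -36.7]
```

Call:
jog_arm(
  targets=[
    {"tx":0.002,"ty":0.011,"tz":0.03,"turn":0,"hand":1},
    {"tx":0,"ty":0,"tz":0.026,"turn":0,"hand":1},
    {"tx":0,"ty":0,"tz":0.012,"turn":0,"hand":1},
    {"tx":0,"ty":0,"tz":0.008,"turn":0,"hand":1},
    {"tx":0,"ty":0,"tz":0.008,"turn":0,"hand":1},
  ],
)

```text
time: 5.03
tool_pos: [508.3, -256.5, 86.9]
tool_rot: [3.14, 0.0, 1.109]
ft_force: [0.3, -1.5, -0.1]
finger_gap: 0.001
gripper_force: 0.0
```

Call:
jog_arm(
  targets=[
    {"tx":0,"ty":0,"tz":0.008,"turn":0,"hand":1},
    {"tx":0,"ty":0,"tz":0.008,"turn":0,"hand":1},
    {"tx":0,"ty":0,"tz":0.007,"turn":0,"hand":1},
    {"tx":0,"ty":0,"tz":0.006,"turn":0,"hand":1},
    {"tx":0,"ty":0,"tz":0.004,"turn":0,"hand":1},
  ],
)

```text
time: 5.65
tool_pos: [507.1, -255.8, 53.4]
tool_rot: [-3.14, -0.0, 1.109]
ft_force: [-6.4, 3.8, 9.6]
finger_gap: 0.0
gripper_force: 4.2
```

Call:
jog_arm(
  targets=[
    {"tx":0,"ty":0,"tz":0.001,"turn":0,"hand":1},
    {"tx":0,"ty":0,"tz":0,"turn":0,"hand":1},
    {"tx":0,"ty":0,"tz":-0.012,"turn":0,"hand":1},
    {"tx":0,"ty":0,"tz":-0.045,"turn":0,"hand":1},
    {"tx":0,"ty":-0.04,"tz":-0.045,"turn":0,"hand":1},
  ],
)

```text
time: 6.28
tool_pos: [473.3, -239.3, 155.8]
tool_rot: [3.139, 0.0, 1.109]
ft_force: [0.6, -1.2, 1.3]
finger_gap: -0.004
gripper_force: 0.0
```

Call:
jog_arm(
  targets=[
    {"tx":-0.03,"ty":-0.04,"tz":-0.01,"turn":0,"hand":1},
    {"tx":-0.035,"ty":-0.02,"tz":0,"turn":0,"hand":1},
    {"tx":0,"ty":0,"tz":0,"turn":0,"hand":1},
    {"tx":0,"ty":0,"tz":0,"turn":0,"hand":1},
    {"tx":0,"ty":0,"tz":0,"turn":0,"hand":1},
  ],
)

```text
time: 6.9
tool_pos: [390.2, -269.5, 164.3]
tool_rot: [3.141, -0.0, 1.11]
ft_force: [0.5, 0.3, 0.4]
finger_gap: -0.003
gripper_force: 0.0
```

```bash
python3 - <<'E'
from h import *
s=r.state(); p=r.read_camera("wrist"); cv2.imwrite("pics/w2.png",p["color"])
R=Ro.from_euler('xyz',s["tool_rot"]).as_matrix()
for q,n in ((p,"wrist"),(r.read_camera("side"),"side"),(r.read_camera("scene"),"scene")):
  for l in ("lever_pad","catch_tab","board_edge","board","flap_foot"):
    for d in r.pinpoint(q,l)[:1]:
        w=toW(q,d["xyz"],s); print(n,l,round(d["p"],2),w.round(1),"tool",(R.T@(w-s["tool_pos"])).round(1))
E
```

```text
wrist lever_pad 0.63 [ 502.7 -260.3   79.9] tool [58.4 96.7 84.5]
wrist catch_tab 0.96 [ 575.7 -213.9   49.2] tool [132.3 141.3 115.2]
wrist board_edge 0.72 [ 469.7 -317.9   39.8] tool [ -7.9  92.7 124.5]
wrist board 0.91 [ 534.4 -351.5   31.8] tool [ -9.3 165.6 132.5]
wrist flap_foot 0.19 [ 6.326e+02 -2.622e+02  2.000e-01] tool [114.4 213.9 164.2]
side lever_pad 0.92 [ 498.9 -253.    78. ] tool [63.2 90.  86.4]
side catch_tab 0.74 [ 501.7 -253.6   78.9] tool [63.9 92.7 85.4]
side board_edge 0.73 [ 469.4 -311.5   39.3] tool [ -2.4  89.6 125. ]
side board 0.97 [ 533.5 -341.7   32.9] tool [ -0.9 160.5 131.5]
side flap_foot 0.6 [ 622.9 -400.4   34.9] tool [-13.7 266.6 129.4]
scene lever_pad 0.8 [ 504.9 -254.1   73.3] tool [64.8 95.9 91. ]
scene catch_tab 0.57 [ 574.8 -210.8   47.9] tool [134.7 139.2 116.4]
scene board_edge 0.88 [ 468.8 -319.2   39.7] tool [ -9.5  92.5 124.7]
scene board 0.73 [ 529.2 -348.4   36.1] tool [ -8.9 159.6 128.2]
```

View pics/w2.png

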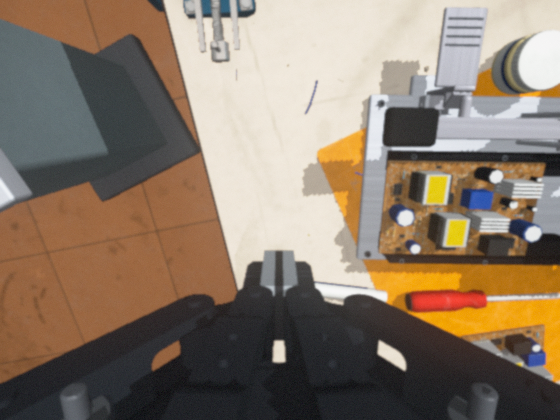

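The wrist view shows the pad at (411,126) still raised at 79 mm, so the lever did not latch. The board's near edge is at about (387,208), and the front cross-bar of the base plate is at (370,180). I'll measure the pad's extent exactly before pressing again.

```bash
python3 - <<'E'
from h import *
s=r.state(); p=r.read_camera("wrist")
R=Ro.from_euler('xyz',s["tool_rot"]).as_matrix()
m=np.zeros((420,560),bool); m[95:160,375:450]=1
C=cloud(p,m,s); T=(C-s["tool_pos"])@R
v,u=np.nonzero(m&(p["range_z"]>0)); g=p["color"][v,u].max(1)
k=(g<60)&(C[:,2]>60); print(k.sum(),np.percentile(T[k],[1,50,99],axis=0).round(1).tolist())
A=np.c_[T[k][:,:2]-T[k][:,:2].mean(0),np.ones(k.sum())]; print("plane slope",np.linalg.lstsq(A,C[k][:,2],rcond=None)[0].round(3), T[k][:,:2].mean(0))
print("tcp",s["tool_pos"])
E
```

```text
1830 [[50.4, 77.8, 82.6], [63.1, 95.2, 85.9], [74.8, 114.4, 89.7]]
plane slope [-0.    -0.132 78.426] [62.75240344 95.28896417]
tcp [ 389.42580803 -269.8903982   164.38992325]
```

Call:
jog_arm(
  targets=[
    {"tx":0.03,"ty":0.045,"tz":0,"turn":0,"hand":1},
    {"tx":0.033,"ty":0.05,"tz":0.01,"turn":0,"hand":1},
    {"tx":0,"ty":0,"tz":0.03,"turn":0,"hand":1},
    {"tx":0,"ty":0,"tz":0.02,"turn":0,"hand":1},
    {"tx":0,"ty":0,"tz":0.01,"turn":0,"hand":1},
  ],
)

```text
time: 8.48
tool_pos: [502.1, -255.4, 93.1]
tool_rot: [-3.14, -0.0, 1.109]
ft_force: [0.6, 0.3, 0.7]
finger_gap: -0.0
gripper_force: 0.0
```

Call:
jog_arm(
  targets=[
    {"tx":0,"ty":0,"tz":0.01,"turn":0,"hand":1},
    {"tx":0,"ty":0,"tz":0.01,"turn":0,"hand":1},
    {"tx":0,"ty":0,"tz":0.01,"turn":0,"hand":1},
    {"tx":0,"ty":0,"tz":0.01,"turn":0,"hand":1},
    {"tx":0,"ty":0,"tz":0.008,"turn":0,"hand":1},
  ],
)

```text
time: 9.1
tool_pos: [501.7, -255.5, 46.4]
tool_rot: [-3.14, -0.0, 1.109]
ft_force: [-5.2, 2.4, 9.5]
finger_gap: 0.002
gripper_force: 4.2
```

Call:
jog_arm(
  targets=[
    {"tx":0,"ty":0,"tz":0.003,"turn":0,"hand":1},
    {"tx":0,"ty":0,"tz":0,"turn":0,"hand":1},
    {"tx":0,"ty":0,"tz":0,"turn":0,"hand":1},
    {"tx":0,"ty":0,"tz":0,"turn":0,"hand":1},
    {"tx":0,"ty":0,"tz":0,"turn":0,"hand":1},
  ],
)

```text
time: 9.72
tool_pos: [501.7, -255.4, 43.6]
tool_rot: [-3.14, -0.0, 1.109]
ft_force: [-3.3, 2.0, 7.3]
finger_gap: -0.001
gripper_force: 3.5
```

Call:
jog_arm(
  targets=[
    {"tx":0,"ty":0,"tz":0.002,"turn":0,"hand":1},
    {"tx":0,"ty":0,"tz":0,"turn":0,"hand":1},
    {"tx":0,"ty":0,"tz":0,"turn":0,"hand":1},
    {"tx":0,"ty":0,"tz":-0.006,"turn":0,"hand":1},
    {"tx":0,"ty":0,"tz":-0.006,"turn":0,"hand":1},
  ],
)

```text
time: 10.35
tool_pos: [502.8, -256.0, 53.9]
tool_rot: [3.141, -0.0, 1.109]
ft_force: [-0.7, 0.6, 3.3]
finger_gap: 0.001
gripper_force: 1.7
```

Call:
jog_arm(
  targets=[
    {"tx":0,"ty":0,"tz":-0.02,"turn":0,"hand":1},
    {"tx":0,"ty":-0.02,"tz":-0.04,"turn":0,"hand":1},
    {"tx":0,"ty":-0.045,"tz":-0.03,"turn":0,"hand":1},
    {"tx":-0.04,"ty":-0.04,"tz":-0.02,"turn":0,"hand":1},
    {"tx":-0.03,"ty":0,"tz":0,"turn":0,"hand":1},
  ],
)

```text
time: 10.98
tool_pos: [376.2, -271.9, 165.5]
tool_rot: [3.138, 0.001, 1.109]
ft_force: [0.6, -0.9, 0.4]
finger_gap: 0.0
gripper_force: 0.0
```

```bash
python3 - <<'E'
from h import *
s=r.state(); p=r.read_camera("wrist"); cv2.imwrite("pics/w3.png",p["color"])
R=Ro.from_euler('xyz',s["tool_rot"]).as_matrix(); print(s["tool_pos"])
for q,n in ((p,"wrist"),(r.read_camera("side"),"side")):
  for l in ("lever_pad","catch_tab","board_edge","board","flap_foot","marker_pen"):
    for d in r.pinpoint(q,l)[:1]:
        w=toW(q,d["xyz"],s); print(n,l,round(d["p"],2),w.round(1),"tool",(R.T@(w-s["tool_pos"])).round(1))
cv2.imwrite("pics/s3.png",cv2.resize(q["color"][180:300,160:420],(780,360)))
# finger tips in the wrist view: nearest geometry along the tool axis
C=cloud(p,np.ones((420,560),bool),s); T=(C-s["tool_pos"])@R
k=(abs(T[:,0])<14)&(abs(T[:,1])<18)&(T[:,2]<60)&(T[:,2]>-40); print("tip z",np.percentile(T[k][:,2],[50,90,99]) if k.any() else None)
E
```

```text
[ 376.23669428 -271.88685969  165.50892866]
wrist lever_pad 0.91 [ 505.5 -257.6   80.4] tool [ 70.4 109.1  85.4]
wrist catch_tab 0.77 [ 574.5 -213.9   46.7] tool [140.4 151.2 119.2]
wrist board_edge 0.67 [ 468.1 -318.2   37.2] tool [ -0.5 102.4 128.7]
wrist board 0.77 [ 532.4 -351.9   33. ] tool [ -1.9 175.  133.1]
wrist marker_pen 0.67 [ 383.3 -383.9    2.2] tool [-97.   55.7 163.6]
side lever_pad 0.69 [ 500.4 -255.9   77.7] tool [ 69.7 103.7  88.1]
side catch_tab 0.72 [ 572.9 -211.7   44.9] tool [141.6 148.9 121. ]
side board_edge 0.72 [ 470.5 -313.3   40.9] tool [  5.  102.4 125. ]
side board 0.85 [ 531.6 -340.5   34. ] tool [  7.9 169.2 132.2]
side flap_foot 0.8 [ 623.3 -399.3   32.9] tool [ -3.9 277.5 133.6]
side marker_pen 0.84 [ 385.1 -380.5    2.6] tool [-93.2  55.7 163.2]
tip z [-31.84525621 -23.73383126 -20.79121914]
```

View pics/w3.png

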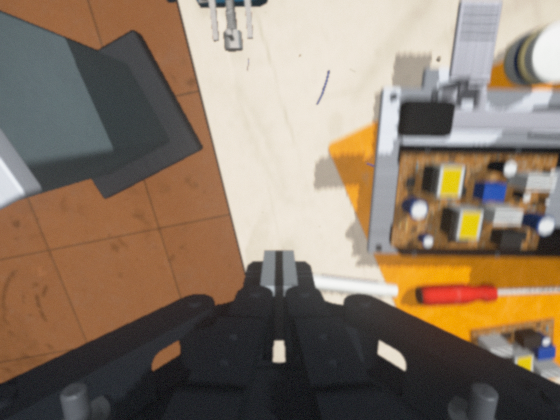

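The wrist view shows the pad at (427,117), still raised, so the catch did not engage. The real tip offset must be smaller than assumed. I'll press again, going deeper until the force climbs.

Call:
jog_arm(
  targets=[
    {"tx":0.035,"ty":0.053,"tz":0,"turn":0,"hand":1},
    {"tx":0.035,"ty":0.053,"tz":0.01,"turn":0,"hand":1},
    {"tx":0,"ty":0.001,"tz":0.04,"turn":0,"hand":1},
    {"tx":0,"ty":0,"tz":0.02,"turn":0,"hand":1},
    {"tx":0,"ty":0,"tz":0.01,"turn":0,"hand":1},
  ],
)

```text
time: 12.3
tool_pos: [501.2, -256.5, 82.3]
tool_rot: [-3.139, -0.0, 1.109]
ft_force: [0.2, -0.2, 0.2]
finger_gap: 0.004
gripper_force: 0.0
```

Call:
jog_arm(
  targets=[
    {"tx":0,"ty":0,"tz":0.01,"turn":0,"hand":1},
    {"tx":0,"ty":0,"tz":0.01,"turn":0,"hand":1},
    {"tx":0,"ty":0,"tz":0.01,"turn":0,"hand":1},
    {"tx":0,"ty":0,"tz":0.01,"turn":0,"hand":1},
    {"tx":0,"ty":0,"tz":0.005,"turn":0,"hand":1},
  ],
)

```text
time: 12.92
tool_pos: [500.6, -256.7, 38.8]
tool_rot: [-3.14, 0.0, 1.109]
ft_force: [-5.9, 2.8, 11.7]
finger_gap: 0.0
gripper_force: 6.1
```

Call:
jog_arm(
  targets=[
    {"tx":0,"ty":0,"tz":0.002,"turn":0,"hand":1},
    {"tx":0,"ty":0,"tz":0.001,"turn":0,"hand":1},
    {"tx":0,"ty":0,"tz":0.001,"turn":0,"hand":1},
    {"tx":0,"ty":0,"tz":0.001,"turn":0,"hand":1},
    {"tx":0,"ty":0,"tz":0,"turn":0,"hand":1},
  ],
)

```text
time: 13.55
tool_pos: [500.8, -256.8, 33.9]
tool_rot: [-3.14, -0.0, 1.109]
ft_force: [-2.8, 1.8, 3.4]
finger_gap: 0.001
gripper_force: 2.3
```

Call:
jog_arm(
  targets=[
    {"tx":0,"ty":0,"tz":0.001,"turn":0,"hand":1},
    {"tx":0,"ty":0,"tz":0,"turn":0,"hand":1},
    {"tx":0,"ty":0,"tz":-0.006,"turn":0,"hand":1},
    {"tx":0,"ty":0,"tz":-0.006,"turn":0,"hand":1},
    {"tx":0,"ty":0,"tz":-0.006,"turn":0,"hand":1},
  ],
)

```text
time: 14.18
tool_pos: [502.7, -257.6, 51.7]
tool_rot: [3.138, 0.0, 1.109]
ft_force: [3.7, -0.7, 3.7]
finger_gap: -0.005
gripper_force: 1.6
```

Call:
jog_arm(
  targets=[
    {"tx":0,"ty":0,"tz":-0.04,"turn":0,"hand":1},
    {"tx":0,"ty":-0.04,"tz":-0.04,"turn":0,"hand":1},
    {"tx":-0.03,"ty":-0.045,"tz":-0.03,"turn":0,"hand":1},
    {"tx":-0.035,"ty":-0.01,"tz":0,"turn":0,"hand":1},
    {"tx":0,"ty":0,"tz":0,"turn":0,"hand":1},
  ],
)

```text
time: 14.8
tool_pos: [386.5, -274.2, 161.4]
tool_rot: [3.14, 0.001, 1.106]
ft_force: [0.3, -0.0, -0.2]
finger_gap: -0.004
gripper_force: 0.0
```

```bash
python3 - <<'E'
from h import *
s=r.state(); p=r.read_camera("wrist"); cv2.imwrite("pics/w4.png",p["color"])
R=Ro.from_euler('xyz',s["tool_rot"]).as_matrix(); print(s["tool_pos"])
for q,n in ((p,"wrist"),(r.read_camera("side"),"side")):
  for l in ("lever_pad","catch_tab","board_edge","board","flap_foot"):
    for d in r.pinpoint(q,l)[:1]:
        w=toW(q,d["xyz"],s); print(n,l,round(d["p"],2),w.round(1),"tool",(R.T@(w-s["tool_pos"])).round(1))
E
```

```text
[ 386.5366058  -274.21952671  161.4339149 ]
wrist lever_pad 0.72 [ 503.3 -257.3   81.4] tool [67.5 96.7 80.2]
wrist catch_tab 0.7 [ 576.  -212.8   46.6] tool [139.9 141.6 115. ]
wrist board_edge 0.57 [ 466.4 -318.4   39.6] tool [ -3.6  91.  121.9]
wrist board 0.96 [ 531.6 -352.2   32.6] tool [ -4.6 164.4 129.1]
side lever_pad 0.87 [ 501.5 -251.9   80.2] tool [71.5 92.6 81.3]
side catch_tab 0.51 [ 573.5 -210.    47.4] tool [141.3 138.1 114.1]
side board_edge 0.73 [ 468.6 -312.3   41. ] tool [  2.8  90.2 120.5]
side flap_foot 0.74 [ 621.6 -396.7   34.2] tool [ -4.  264.8 127.6]
```

View pics/w4.png

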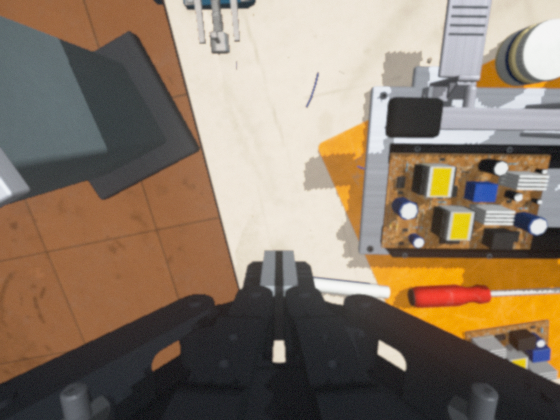

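The wrist view shows the pad at (414,117), still up. Contact only starts below TCP 82, so I need to check where the fingertips really are.

```bash
python3 - <<'E'
from h import *
p=r.read_camera("wrist"); T=np.array(p["tool_from_camera"]); print(T.round(2).tolist(),p["fx"],p["cx"],p["cy"])
I=np.linalg.inv(T)
for q in ((0,0,19),(11,0,19),(11,0,0),(11,0,-21),(0,0,-21)):
    c=I[:3,:3]@np.array(q,float)+I[:3,3]; print(q,(c[:2]/c[2]*p["fx"]+[p["cx"],p["cy"]]).round(),c[2].round(1))
for v in range(236,300,6):
    z=p["range_z"][v,272]; x=[(272-p["cx"])/p["fx"]*z,(v-p["cy"])/p["fy"]*z,z]; print(v,z.round(1),(T[:3,:3]@x+T[:3,3]).round(1))
E
```

```text
[[0.0, -0.97, -0.26, 64.36], [1.0, 0.0, 0.0, 0.82], [-0.0, -0.26, 0.97, -158.5], [0.0, 0.0, 0.0, 1.0]] 331.98921768014594 278.5694239700974 212.4720559670096
(0, 0, 19) [277. 241.] 188.1
(11, 0, 19) [277. 222.] 185.3
(11, 0, 0) [277. 233.] 166.9
(11, 0, -21) [277. 248.] 146.6
(0, 0, -21) [277. 271.] 149.5
236 335.9 [-45.9  -5.7 159.6]
242 338.0 [-52.5  -5.7 160.1]
248 339.6 [-59.   -5.8 160. ]
254 143.6 [  9.7  -2.  -24.5]
260 137.4 [  9.6  -1.8 -30.9]
266 132.1 [  9.5  -1.7 -36.5]
272 126.5 [  9.6  -1.6 -42.2]
278 122.0 [  9.4  -1.5 -47. ]
284 116.9 [  9.7  -1.4 -52.2]
290 115.9 [  8.1  -1.4 -53.6]
296 106.2 [ 11.   -1.2 -62.9]
```

```bash
python3 - <<'E'
from h import *
p=r.read_camera("wrist"); T=np.array(p["tool_from_camera"])
v,u=np.nonzero((p["range_z"]>0)&(p["range_z"]<150)); z=p["range_z"][v,u]
X=np.c_[(u-p["cx"])/p["fx"]*z,(v-p["cy"])/p["fy"]*z,z]@T[:3,:3].T+T[:3,3]
for a in range(-20,-140,-8):
    k=(X[:,2]<a)&(X[:,2]>=a-8)
    if k.any(): print(a,k.sum(),"y",X[k,1].min().round(),X[k,1].max().round(),"x",X[k,0].min().round(),X[k,0].max().round())
E
```

```text
-20 338 y -12.0 14.0 x 5.0 10.0
-28 514 y -13.0 15.0 x 5.0 11.0
-36 602 y -13.0 14.0 x 5.0 10.0
-44 426 y -13.0 14.0 x -8.0 10.0
-52 1115 y -28.0 22.0 x -13.0 13.0
-60 2828 y -34.0 36.0 x -13.0 13.0
-68 6046 y -40.0 41.0 x -10.0 13.0
-76 4335 y -47.0 49.0 x -10.0 16.0
-84 9499 y -54.0 55.0 x -8.0 17.0
-92 11124 y -59.0 61.0 x -6.0 17.0
-100 12562 y -58.0 60.0 x 2.0 18.0
-108 4896 y -51.0 54.0 x 10.0 20.0
-116 16 y -17.0 19.0 x 19.0 20.0
```

Fingertips are actually about 21 mm behind the reported TCP, so tip height = TCP z + 21. For pad height 35 I need TCP z of about 14.

Call:
jog_arm(
  targets=[
    {"tx":0.034,"ty":0.048,"tz":0.02,"turn":0,"hand":1},
    {"tx":0.034,"ty":0.049,"tz":0.03,"turn":0,"hand":1},
    {"tx":0,"ty":0,"tz":0.04,"turn":0,"hand":1},
    {"tx":0,"ty":0,"tz":0.015,"turn":0,"hand":1},
    {"tx":0,"ty":0,"tz":0.01,"turn":0,"hand":1},
  ],
)

```text
time: 16.12
tool_pos: [500.0, -255.1, 47.8]
tool_rot: [-3.139, -0.001, 1.108]
ft_force: [-2.8, 3.3, 9.9]
finger_gap: 0.002
gripper_force: 4.6
```

Call:
jog_arm(
  targets=[
    {"tx":0,"ty":0,"tz":0.008,"turn":0,"hand":1},
    {"tx":0,"ty":0,"tz":0.008,"turn":0,"hand":1},
    {"tx":0,"ty":0,"tz":0.008,"turn":0,"hand":1},
    {"tx":0,"ty":0,"tz":0.005,"turn":0,"hand":1},
    {"tx":0,"ty":0,"tz":0.003,"turn":0,"hand":1},
  ],
)

```text
time: 16.75
tool_pos: [500.6, -255.8, 16.7]
tool_rot: [3.141, -0.0, 1.108]
ft_force: [-2.5, 3.9, 4.2]
finger_gap: 0.001
gripper_force: 2.6
```

Call:
jog_arm(
  targets=[
    {"tx":0,"ty":0,"tz":0.001,"turn":0,"hand":1},
    {"tx":0,"ty":0,"tz":0.001,"turn":0,"hand":1},
    {"tx":0,"ty":0,"tz":0,"turn":0,"hand":1},
    {"tx":0,"ty":0,"tz":0,"turn":0,"hand":1},
    {"tx":0,"ty":0,"tz":0,"turn":0,"hand":1},
  ],
)

```text
time: 17.38
tool_pos: [500.9, -255.9, 14.6]
tool_rot: [3.141, 0.0, 1.109]
ft_force: [-2.6, 3.9, 7.9]
finger_gap: -0.006
gripper_force: 4.7
```

Call:
jog_arm(
  targets=[
    {"tx":0,"ty":0,"tz":0.002,"turn":0,"hand":1},
    {"tx":0,"ty":0,"tz":0,"turn":0,"hand":1},
    {"tx":0,"ty":0,"tz":-0.006,"turn":0,"hand":1},
    {"tx":0,"ty":0,"tz":-0.008,"turn":0,"hand":1},
    {"tx":0,"ty":0,"tz":-0.008,"turn":0,"hand":1},
  ],
)

```text
time: 18.0
tool_pos: [501.2, -256.2, 34.1]
tool_rot: [3.141, 0.0, 1.109]
ft_force: [0.5, -0.1, 0.1]
finger_gap: 0.004
gripper_force: 0.0
```

Latched: there was no contact with the tip at 55 mm. Now I'll turn 90° and move in front of the board edge.

```bash
python3 -c "
from h import *
plan([(500,-257,90),(441,-302,95)],-0.475,10)"
```

```text
len 130.3282179936456 end [ 441.1 -301.6   95.1] -0.471
[{"tx": -0.0, "ty": -0.0, "tz": -0.013, "turn": 0.158, "hand": 1.0}, {"tx": -0.001, "ty": -0.0, "tz": -0.013, "turn": 0.158, "hand": 1.0}, {"tx": 0.0, "ty": -0.0, "tz": -0.013, "turn": 0.158, "hand": 1.0}, {"tx": -0.0, "ty": -0.0, "tz": -0.013, "turn": 0.158, "hand": 1.0}, {"tx": -0.01, "ty": 0.001, "tz": -0.005, "turn": 0.158, "hand": 1.0}]
[{"tx": -0.012, "ty": 0.004, "tz": -0.0, "turn": 0.158, "hand": 1.0}, {"tx": -0.011, "ty": 0.007, "tz": -0.001, "turn": 0.158, "hand": 1.0}, {"tx": -0.011, "ty": 0.007, "tz": -0.001, "turn": 0.158, "hand": 1.0}, {"tx": -0.009, "ty": 0.01, "tz": -0.001, "turn": 0.158, "hand": 1.0}, {"tx": -0.007, "ty": 0.01, "tz": -0.001, "turn": 0.158, "hand": 1.0}]
```

Call:
jog_arm(
  targets=[
    {"tx":0,"ty":0,"tz":-0.02,"turn":0,"hand":1.0},
    {"tx":-0.001,"ty":0,"tz":-0.02,"turn":0.17,"hand":1.0},
    {"tx":0.0,"ty":0,"tz":-0.013,"turn":0.17,"hand":1.0},
    {"tx":0,"ty":0,"tz":-0.002,"turn":0.17,"hand":1.0},
    {"tx":-0.01,"ty":0.001,"tz":-0.005,"turn":0.17,"hand":1.0},
  ],
)

```text
time: 18.62
tool_pos: [493.2, -263.2, 94.0]
tool_rot: [3.141, -0.001, 0.424]
ft_force: [0.3, -0.7, -0.2]
finger_gap: -0.003
gripper_force: 0.0
```

Call:
jog_arm(
  targets=[
    {"tx":-0.012,"ty":0.004,"tz":0,"turn":0.18,"hand":1.0},
    {"tx":-0.011,"ty":0.007,"tz":-0.001,"turn":0.18,"hand":1.0},
    {"tx":-0.011,"ty":0.007,"tz":-0.001,"turn":0.18,"hand":1.0},
    {"tx":-0.009,"ty":0.01,"tz":-0.001,"turn":0.18,"hand":1.0},
    {"tx":-0.007,"ty":0.01,"tz":-0.001,"turn":0.18,"hand":1.0},
  ],
)

```text
time: 19.25
tool_pos: [444.3, -306.2, 97.9]
tool_rot: [3.141, -0.001, -0.477]
ft_force: [0.6, -0.0, -0.0]
finger_gap: -0.001
gripper_force: 0.0
```

```bash
python3 - <<'E'
from h import *
s=r.state(); p=r.read_camera("wrist"); cv2.imwrite("pics/w5.png",p["color"])
R=Ro.from_euler('xyz',s["tool_rot"]).as_matrix(); print(s["tool_pos"],s["tool_rot"])
for q,n in ((p,"wrist"),(r.read_camera("side"),"side"),(r.read_camera("scene"),"scene")):
  for l in ("lever_pad","board_edge","board","flap_foot"):
    for d in r.pinpoint(q,l)[:1]:
        w=toW(q,d["xyz"],s); print(n,l,round(d["p"],2),w.round(1),"tool",(R.T@(w-s["tool_pos"])).round(1))
E
```

```text
[ 444.28625476 -306.18806708   97.9058986 ] [ 3.14133575e+00 -7.76120926e-04 -4.77385327e-01]
wrist lever_pad 0.67 [ 502.7 -258.2   42.2] tool [ 29.8 -69.5  55.7]
wrist board_edge 0.85 [ 467.8 -318.2   38.7] tool [26.4 -0.1 59.2]
wrist board 0.59 [ 532.7 -353.3   33. ] tool [100.1   1.3  65. ]
side lever_pad 0.74 [ 498.  -253.3   44.3] tool [ 23.3 -71.7  53.6]
side board_edge 0.83 [ 469.  -314.5   40.1] tool [25.7 -4.  57.9]
side board 0.97 [ 531.4 -346.6   32.7] tool [95.8 -4.2 65.3]
side flap_foot 0.9 [ 625.2 -399.    55.7] tool [203.3  -0.7  42.4]
scene lever_pad 0.6 [ 499.  -254.2   38.7] tool [ 24.6 -71.4  59.2]
scene board 0.63 [ 529.2 -349.1   33.9] tool [95.1 -0.9 64.1]
scene flap_foot 0.77 [ 626.3 -392.4   53.4] tool [201.2  -7.   44.6]
```

View pics/w5.png

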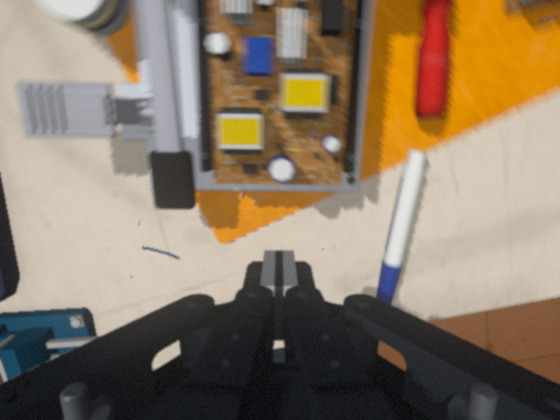

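The view shows the lever held down, with the pad at (174,180) and z of about 42. The flap foot is at about 56, so the catch holds it. The board edge is straight ahead at about (283,183), with the finger on its centreline at (279,265). Descending in front of the edge, then pushing.

Call:
jog_arm(
  targets=[
    {"tx":-0.005,"ty":-0.001,"tz":0.03,"turn":0,"hand":1.0},
    {"tx":0,"ty":0,"tz":0.035,"turn":0,"hand":1.0},
    {"tx":0,"ty":0,"tz":0.02,"turn":0,"hand":1.0},
    {"tx":0,"ty":0,"tz":0.01,"turn":0,"hand":1.0},
    {"tx":0,"ty":0,"tz":0,"turn":0,"hand":1.0},
  ],
)

```text
time: 20.62
tool_pos: [440.3, -302.3, 2.3]
tool_rot: [-3.141, 0.001, -0.471]
ft_force: [-0.1, 0.2, 0.6]
finger_gap: -0.005
gripper_force: 0.0
```

Call:
jog_arm(
  targets=[
    {"tx":0.01,"ty":0,"tz":0,"turn":0,"hand":1.0},
    {"tx":0.01,"ty":0,"tz":0,"turn":0,"hand":1.0},
    {"tx":0.006,"ty":0,"tz":0,"turn":0,"hand":1.0},
    {"tx":0.006,"ty":0,"tz":0,"turn":0,"hand":1.0},
    {"tx":0.006,"ty":0,"tz":0,"turn":0,"hand":1.0},
  ],
)

```text
time: 21.25
tool_pos: [474.5, -319.6, 2.5]
tool_rot: [-3.141, 0.001, -0.471]
ft_force: [-1.6, 0.4, 1.8]
finger_gap: -0.001
gripper_force: 1.0
```

Call:
jog_arm(
  targets=[
    {"tx":0.007,"ty":0,"tz":0,"turn":0,"hand":1.0},
    {"tx":0.006,"ty":0,"tz":0,"turn":0,"hand":1.0},
    {"tx":0.005,"ty":0,"tz":0,"turn":0,"hand":1.0},
    {"tx":0.003,"ty":0,"tz":0,"turn":0,"hand":1.0},
    {"tx":0.002,"ty":0,"tz":0,"turn":0,"hand":1.0},
  ],
)

```text
time: 21.88
tool_pos: [494.9, -330.1, 2.5]
tool_rot: [-3.141, 0.0, -0.471]
ft_force: [-1.9, 0.6, 0.8]
finger_gap: 0.0
gripper_force: 0.9
```

Call:
jog_arm(
  targets=[
    {"tx":0.002,"ty":0,"tz":0,"turn":0,"hand":1.0},
    {"tx":0.002,"ty":0,"tz":0,"turn":0,"hand":1.0},
    {"tx":0.001,"ty":0,"tz":0,"turn":0,"hand":1.0},
    {"tx":0.001,"ty":0,"tz":0,"turn":0,"hand":1.0},
    {"tx":0,"ty":0,"tz":0,"turn":0,"hand":1.0},
  ],
)

```text
time: 22.5
tool_pos: [500.3, -332.8, 2.6]
tool_rot: [-3.142, -0.0, -0.471]
ft_force: [-0.4, 0.1, -0.0]
finger_gap: 0.001
gripper_force: 0.3
```

Call:
jog_arm(
  targets=[
    {"tx":0.001,"ty":0,"tz":0,"turn":0,"hand":1.0},
    {"tx":0.001,"ty":0,"tz":0,"turn":0,"hand":1.0},
    {"tx":0.001,"ty":0,"tz":0,"turn":0,"hand":1.0},
    {"tx":0,"ty":0,"tz":0,"turn":0,"hand":1.0},
    {"tx":0,"ty":0,"tz":0,"turn":0,"hand":1.0},
  ],
)

```text
time: 23.12
tool_pos: [501.0, -332.9, 2.4]
tool_rot: [-3.141, 0.005, -0.471]
ft_force: [-7.7, 4.4, 5.1]
finger_gap: 0.002
gripper_force: 4.5
```

Call:
jog_arm(
  targets=[
    {"tx":0.001,"ty":0,"tz":0,"turn":0,"hand":1.0},
    {"tx":0,"ty":0,"tz":0,"turn":0,"hand":1.0},
    {"tx":-0.02,"ty":0,"tz":0,"turn":0,"hand":1.0},
    {"tx":-0.03,"ty":0,"tz":-0.04,"turn":0,"hand":1.0},
    {"tx":-0.02,"ty":0,"tz":-0.06,"turn":0,"hand":1.0},
  ],
)

```text
time: 23.75
tool_pos: [440.1, -301.8, 101.4]
tool_rot: [-3.14, 0.004, -0.471]
ft_force: [1.0, -0.9, 0.2]
finger_gap: -0.001
gripper_force: 0.0
```

```bash
python3 - <<'E'
from h import *
s=r.state(); p=r.read_camera("wrist"); cv2.imwrite("pics/w6.png",p["color"])
J=np.array([[.889,-.457],[.457,.889]])
for q,n in ((p,"wrist"),(r.read_camera("side"),"side"),(r.read_camera("scene"),"scene")):
  for l in ("lever_pad","jig_home","board_edge","board","flap_foot","catch_tab"):
    for d in r.pinpoint(q,l)[:1]:
        w=toW(q,d["xyz"],s); print(n,l,round(d["p"],2),w.round(1),"jig",(J@(w[:2]-[571.7,-369])).round(1))
plan([(450,-280,110),(480,-240,120),(575.5,-212.5,100)],1.098,10)
E
```

```text
wrist lever_pad 0.94 [ 500.7 -258.7   40.9] jig [-113.5   65.7]
wrist board_edge 0.69 [ 511.8 -338.4   40. ] jig [-67.3  -0.1]
wrist catch_tab 0.82 [ 577.1 -213.7   45.5] jig [-66.1 140.5]
side lever_pad 0.51 [ 497.6 -250.9   40.8] jig [-119.9   71.2]
side jig_home 0.63 [ 567.4 -369.1   36.4] jig [-3.8 -2. ]
side board_edge 0.67 [ 509.4 -340.3   38.1] jig [-68.5  -3. ]
side board 0.92 [ 571.5 -364.9   35.4] jig [-2.   3.5]
side flap_foot 0.9 [ 622.5 -399.3   55.6] jig [59.  -3.7]
side catch_tab 0.62 [ 572.9 -212.5   42.3] jig [-70.4 139.7]
scene lever_pad 0.9 [ 500.5 -251.9   39.4] jig [-116.8   71.6]
scene jig_home 0.59 [ 572.  -368.9   32.7] jig [0.2 0.2]
scene board_edge 0.91 [ 511.  -341.7   39. ] jig [-66.4  -3.4]
scene board 0.96 [ 568.9 -369.2   35.4] jig [-2.4 -1.4]
scene flap_foot 0.89 [ 624.4 -392.9   51.8] jig [57.8  2.8]
scene catch_tab 0.78 [ 576.4 -211.    46.8] jig [-68.1 142.6]
len 178.11026013700473 end [ 575.6 -212.5   99.9] 1.099
[{"tx": -0.002, "ty": -0.017, "tz": -0.006, "turn": -0.157, "hand": 1.0}, {"tx": 0.003, "ty": -0.016, "tz": -0.004, "turn": -0.157, "hand": 1.0}, {"tx": 0.009, "ty": -0.016, "tz": -0.004, "turn": -0.157, "hand": 1.0}, {"tx": 0.01, "ty": -0.014, "tz": -0.003, "turn": -0.157, "hand": 1.0}, {"tx": 0.016, "ty": -0.005, "tz": 0.001, "turn": -0.157, "hand": 1.0}]
[{"tx": 0.017, "ty": 0.0, "tz": 0.004, "turn": -0.157, "hand": 1.0}, {"tx": 0.017, "ty": 0.004, "tz": 0.003, "turn": -0.157, "hand": 1.0}, {"tx": 0.017, "ty": 0.006, "tz": 0.004, "turn": -0.157, "hand": 1.0}, {"tx": 0.015, "ty": 0.008, "tz": 0.003, "turn": -0.157, "hand": 1.0}, {"tx": 0.014, "ty": 0.011, "tz": 0.004, "turn": -0.157, "hand": 1.0}]
```

View pics/w6.png

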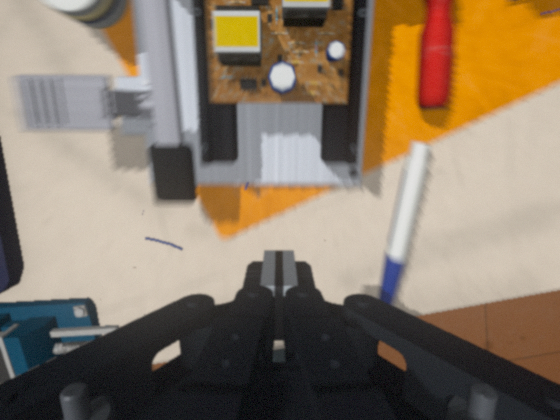

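The view shows the board moved up, with its edge at (280,102) and jig x of about -67.5, so it is home. The lever is still latched, with the pad at (174,172). On to the release tab at (65,105).

Call:
jog_arm(
  targets=[
    {"tx":-0.002,"ty":-0.017,"tz":-0.006,"turn":-0.157,"hand":1.0},
    {"tx":0.003,"ty":-0.016,"tz":-0.004,"turn":-0.157,"hand":1.0},
    {"tx":0.009,"ty":-0.016,"tz":-0.004,"turn":-0.157,"hand":1.0},
    {"tx":0.01,"ty":-0.014,"tz":-0.003,"turn":-0.157,"hand":1.0},
    {"tx":0.016,"ty":-0.005,"tz":0.001,"turn":-0.157,"hand":1.0},
  ],
)

```text
time: 25.42
tool_pos: [492.1, -236.2, 118.3]
tool_rot: [3.141, -0.0, 0.319]
ft_force: [-0.6, 0.2, 0.2]
finger_gap: -0.001
gripper_force: 0.0
```

Call:
jog_arm(
  targets=[
    {"tx":0.017,"ty":0.0,"tz":0.004,"turn":-0.157,"hand":1.0},
    {"tx":0.017,"ty":0.004,"tz":0.003,"turn":-0.157,"hand":1.0},
    {"tx":0.017,"ty":0.006,"tz":0.004,"turn":-0.157,"hand":1.0},
    {"tx":0.015,"ty":0.008,"tz":0.003,"turn":-0.157,"hand":1.0},
    {"tx":0.014,"ty":0.011,"tz":0.004,"turn":-0.157,"hand":1.0},
  ],
)

```text
time: 26.05
tool_pos: [576.1, -212.3, 99.8]
tool_rot: [3.141, -0.0, 1.104]
ft_force: [0.0, -0.0, 0.7]
finger_gap: 0.002
gripper_force: 0.0
```

Call:
jog_arm(
  targets=[
    {"tx":0,"ty":0,"tz":0.03,"turn":0,"hand":1},
    {"tx":0,"ty":0,"tz":0.025,"turn":0,"hand":1},
    {"tx":0,"ty":0,"tz":0.01,"turn":0,"hand":1},
    {"tx":0,"ty":0,"tz":0.008,"turn":0,"hand":1},
    {"tx":0,"ty":0,"tz":0.005,"turn":0,"hand":1},
  ],
)

```text
time: 26.68
tool_pos: [576.9, -211.6, 23.2]
tool_rot: [3.139, -0.002, 1.099]
ft_force: [1.3, 5.8, 7.3]
finger_gap: -0.001
gripper_force: 3.8
```

Call:
jog_arm(
  targets=[
    {"tx":0,"ty":0,"tz":0.004,"turn":0,"hand":1},
    {"tx":0,"ty":0,"tz":0.004,"turn":0,"hand":1},
    {"tx":0,"ty":0,"tz":0.004,"turn":0,"hand":1},
    {"tx":0,"ty":0,"tz":0.002,"turn":0,"hand":1},
    {"tx":0,"ty":0,"tz":0,"turn":0,"hand":1},
  ],
)

```text
time: 27.3
tool_pos: [578.0, -211.2, 11.4]
tool_rot: [3.137, -0.003, 1.099]
ft_force: [0.8, 9.9, 16.5]
finger_gap: -0.0
gripper_force: 9.2
```

```bash
cat > chk.py <<'E'
from h import *
s=r.state(); print(s["tool_pos"].round(1),s["ft_force"].round(1),s["time"])
for n in ("side","scene"):
  q=r.read_camera(n)
  for l in ("lever_pad","flap_foot","board","board_edge","catch_tab"):
    print(n,l,[(round(d["p"],2),toW(q,d["xyz"]).round(1).tolist()) for d in r.pinpoint(q,l)[:1]])
E
python3 chk.py
```

```text
[ 578.  -211.2   11.4] [ 0.8  9.9 16.5] 27.3
side lever_pad [(0.57, [502.3, -254.5, 79.9])]
side flap_foot [(0.96, [621.6, -398.4, 35.4])]
side board [(0.73, [570.9, -365.2, 33.2])]
side board_edge [(0.64, [514.9, -335.4, 43.0])]
side catch_tab []
scene lever_pad []
scene flap_foot []
scene board []
scene board_edge [(0.42, [509.8, -343.2, 38.9])]
scene catch_tab []
```

The lever is released and the pad is back at 80. Lifting off and retreating.

Call:
jog_arm(
  targets=[
    {"tx":0,"ty":0,"tz":-0.01,"turn":0,"hand":1},
    {"tx":0,"ty":0,"tz":-0.015,"turn":0,"hand":1},
    {"tx":0,"ty":0,"tz":-0.05,"turn":0,"hand":1},
    {"tx":0,"ty":-0.04,"tz":-0.04,"turn":0,"hand":1},
    {"tx":0,"ty":-0.06,"tz":-0.01,"turn":0,"hand":1},
  ],
)

```text
time: 28.52
tool_pos: [487.6, -168.1, 136.0]
tool_rot: [3.135, 0.0, 1.098]
ft_force: [-0.7, -0.5, 0.1]
finger_gap: 0.005
gripper_force: 0.0
```

Call:
jog_arm(
  targets=[
    {"tx":0,"ty":-0.06,"tz":-0.01,"turn":0,"hand":1},
    {"tx":0,"ty":-0.03,"tz":0,"turn":0,"hand":1},
    {"tx":0,"ty":0,"tz":0,"turn":0,"hand":1},
    {"tx":0,"ty":0,"tz":0,"turn":0,"hand":1},
    {"tx":0,"ty":0,"tz":0,"turn":0,"hand":1},
  ],
)

```text
time: 29.15
tool_pos: [407.2, -126.7, 142.9]
tool_rot: [3.141, -0.0, 1.098]
ft_force: [0.4, -0.2, 0.4]
finger_gap: -0.002
gripper_force: 0.0
```

```bash
cat >> chk.py <<'E'
for l in ("flux_jar","capacitor","relay_board","marker_pen","screwdriver_2"):
    print(l,[toW(q,d["xyz"]).round().tolist() for d in r.pinpoint(q,l)[:1]])
p=r.read_camera("side"); cv2.imwrite("pics/s9.png",cv2.resize(p["color"][170:300,160:420],(780,390)))
E
python3 chk.py
```

```text
[ 407.2 -126.7  142.9] [ 0.4 -0.2  0.4] 29.15
side lever_pad [(0.66, [500.0, -252.6, 78.4])]
side flap_foot [(0.63, [624.2, -398.6, 37.1])]
side board [(0.74, [571.5, -362.9, 33.9])]
side board_edge [(0.89, [512.3, -334.4, 37.9])]
side catch_tab [(0.62, [531.7, -547.0, 0.5])]
scene lever_pad [(0.2, [688.2, -296.7, 4.5])]
scene flap_foot []
scene board []
scene board_edge []
scene catch_tab [(0.86, [576.9, -211.1, 50.4])]
flux_jar [[629.0, -261.0, 3.0]]
capacitor [[691.0, -296.0, 3.0]]
relay_board []
marker_pen []
screwdriver_2 [[573.0, -211.0, 47.0]]
```

View pics/s9.png

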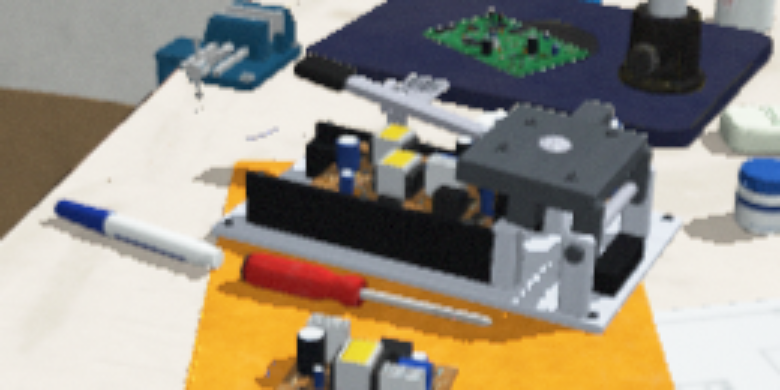

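The crop shows the flap down at (560,150), the lever up at (320,70), the board home under the flap, and the marker and screwdriver where they were. Handing in.

```bash
python3 -c "
from workcell import r
print(r.close_job())"
```

```text
the job is handed in; nothing more can be done
None
```

The job is handed in: the board is home against the end stops, the flap rests on its far edge (foot about 37 mm) and the lever is up, though latching took four presses because the fingertips sat about 40 mm farther back than specified.

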